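# Feel for the release notch of the slide filing unit and press its key

## Task

Open the tray of the low slide filing unit by its hidden release: starting at the left end of the ledge along its back, run a fingertip to the right along the ledge, keeping touch, until it drops into the notch, then press the key in the notch fully down so that the tray comes out at the front. Grip and lift nothing, do not touch the tray, leave the things standing nearby where they are, and finish with the hand clear.

Things in the scene. Friction and masses are not known exactly. Their poses are not given: they have to be found in the camera images.
- case: slide filing unit fixed to the bench, 108 mm deep (x), 230 mm long (y). Origin under its centre at bench level; -x is its front (tray side, towards the robot), +y its left end seen from the robot. A white housing 50 mm high takes x -54 to +10 mm; behind it, x +10 to +54 mm, a grey ledge 38 mm high runs the whole length, open above and at the back
- ledge_left (a point): left end of the ledge: on its top surface, mid-width, at the very end; axes as the case. The ledge runs 230 mm from here along -y, flat to 0.5 mm and solid but for one notch, placed differently each time and not listed: 40 mm long, across the full 44 mm width, its middle 85 to 145 mm from this end
- ledge_right (a point): right end of the ledge, likewise on its top surface in the middle of its width. A tall fixed microscope with its monitor stands on the bench to the right of this end: keep the arm clear of it on the way
- key (a joint): the key, floor of the notch, same grey as the ledge, 37 mm long, 38 mm wide. Value: metres pressed down; 0 = up, its top 10 mm below the ledge (28 mm above the bench); 0.008 = fully down, 18 mm below the ledge. No spring: 4 N of friction (about 5 N to press at an easy pace), and it stays where it is left
- tray: the slide tray with its grey front panel (124 x 30 mm, in the front face of the case); shut, its origin and axes are the case's. Pressing the key drives it out along the case's -x, three times the key's travel: 24 mm when the key is fully down. Not to be touched
- cup: bystander: white lidded specimen cup, 63 mm across, 69 mm high, behind the case; origin under its centre
- bottle: bystander: small white squeeze bottle with a screw cap, 35 mm across, 78 mm high, behind the case; origin under its centre
- cover_box_b: bystander: small pale box 34 x 34 x 14 mm, behind the case; origin under its centre

How it is judged:
On the way, in this order (a step that is already met when the one before it is completed fails the run):
1. a fingertip touches the ledge in its first 37 mm from the left end, the key still up (contact force between the fingers and anything else above 0.3 N and value of joint key below 0.001 m and y of the grasp point in the frame of ledge_left between -0.037 and 0.012 m and x of the grasp point in the frame of ledge_left between -0.025 and 0.03 m and z of the grasp point in the frame of ledge_left below 0.06 m), for 0.05 s.
2. the fingertip, having gone on to the right, still touches the ledge 43 to 65 mm from the left end, the key still up (contact force between the fingers and anything else above 0.3 N and value of joint key below 0.001 m and y of the grasp point in the frame of ledge_left between -0.065 and -0.043 m and x of the grasp point in the frame of ledge_left between -0.025 and 0.03 m and z of the grasp point in the frame of ledge_left below 0.06 m), for 0.05 s.
3. the fingers press the key down (value of joint key above 0.0065 m and contact force between the fingers and anything else above 0.3 N), for 0.05 s.
At the end, for the whole second after the job is handed in: The key is down (at least 6.5 of its 8 mm) and the tray stands out at least 19.5 mm; the cup, bottle and small box stand upright within 20 mm of where they were (value of joint key above 0.0065 m and x of tray in the frame of case below -0.0195 m and distance of each of cup, bottle, cover_box_b from where it was at the start of the episode below 0.02 m and angle between each of cup, bottle, cover_box_b's own z axis and vertical below 0.2 rad); the robot touches nothing.
It fails at once if the fingers or arm touch the tray (over 1 N) (contact force between any of the fingers, the arm and tray above 1 N).
It fails at once if the cup is lifted, carried or pushed away (20 mm) (distance of cup from where it was at the start of the episode above 0.02 m).
It fails at once if the bottle is lifted, carried or pushed away (20 mm) (distance of bottle from where it was at the start of the episode above 0.02 m).
It fails at once if the small box is lifted, carried or pushed away (20 mm) (distance of cover_box_b from where it was at the start of the episode above 0.02 m).
It also fails if it takes over 54 s, if anything falls off the work surface, if the arm or the gripper's body presses on something with over 40 N, if the wrist force passes 120 N, or if a joint passes its speed limit or range.

## Robot

A 6-joint arm with a two-finger parallel gripper is mounted at the origin on a cart in front of the work surface, level with it; the furniture and walls round the work are solid. World frame = base frame: x ahead of the robot, y to its left, z up, the work surface at z = 0. Lengths are in m, angles in rad, forces in N, time in s.
With the tool pointing down it reaches from about 0.35 to 0.975 m from the base axis. Payload 4.9 kg.
Tool frame: the origin (TCP) lies on the centre line of the jaws, within the pads' length; the fingertips stand manip.tcp_to_tips ahead of it and the grasp point (between the pads) is the TCP (manip.tcp_to_tips is the distance from the TCP to the fingertips, in m); y points along the fingers, z is the direction in which the jaws open and shut, and the axes are right-handed (so a half turn about y gives the same grasp; the last joint's range is limited). The gripper opens to 85 mm and grips with 20 to 120 N. Pads are 22 mm wide; open, the fingers measure 114 mm over their backs; the gripper's body (76 mm by 85 mm) begins 54 mm behind the grasp point. The pads swing forward as they close: fully open they stand 13 mm farther back than shut.
Start: joints at [1.07, 0.053, 1.613, -0, 1.476, -0.119], TCP at [0.233, 0.58, 0.25] pointing down, gripper open.
Joint ranges: [-3.01, 3.01], [-1.01, 2.22], [0.06, 2.58], [-1.02, 4.17], [0.09, 2.62], [-3.14, 3.14]. Speed limits (rad/s): [2.57, 2.57, 3.14, 3.14, 3.14, 3.14].

## Interface

Orientations are given as a unit quaternion [w, x, y, z].
In Python, from plant import manip gives the robot as it stands.
- The arm moves only by the tool apply_moves, never from a script. Its argument "moves" is a list of rows, each a list of 7 numbers: the gripper's target within -1 to 1 (shut at 1, half-way at 0, fully open at -1), then the shift along the tool's x, y, z in mm, then the turn, a rotation vector about the tool's x, y, z in degrees. A call has 1 to 20 rows; each row shifts and turns the commanded pose from where the row before left it, along the tool's axes as they then stand; what a row does not reach is not made up. A row lasts 1/10 s, in which the tool goes at most 50 mm and 8.59 degrees, less where a joint would pass 70% of its speed; a pose out of reach is approached as far as the arm can. A call with a gripper value outside its range is refused whole. The fingers move at their own pace and stop on an object; the grip force is fixed at half the most. Time passes only in rows, so rows that do not move let the fingers close. It gives the time, the measured TCP pose, the force and the opening at its end, in the units of the state.
- manip.state(): the state, without advancing time (a new reading comes with each control period).
- manip.grab_frame(name): name is "scene" or "top" or "wrist"; returns the picture (384x512x3 uint8, blue, green, red); there is no depth.
- manip.calibration(name): a dict with "mtx" (3x3 intrinsics, pixels), "distortion" ([k1, k2, p1, p2, k3] as OpenCV has them; the pictures are not rectified), "T" (4x4, takes a point from camera to world coordinates); the wrist camera has in their place "T_tool_cam" (4x4, takes a point from camera to tool coordinates, whose origin is the TCP and whose axes are the tool frame's). Camera axes: x right, y down, z forward; pixel columns grow to the right and rows downward; lengths in m; the calibration is good to about 2 mm. A picture is of the moment at which its call begins: read the wrist's pose just before it. calibration takes no time and is no camera call.
- manip.job_done(): hands the job in, once; it reports no verdict.
The state is a dict: "time": time; "joint_pos": joint angles; "joint_vel": joint speeds; "joint_efforts": joint torques, N m; "tool_pos": TCP position; "tool_rot": TCP orientation; "contact_force": force on the tool from outside, world axes, zero at the start; "ft_torque": the same for the moment, N m; "gripper_width": opening from 0.0 (shut) to 1.0 (fully open).
Only numpy, scipy, OpenCV 4.12 (cv2) and the standard library are available. Lean on these libraries where they do the work, as an engineer would, in place of code of your own. Each camera call takes 0.05 s, during which the arm holds its last target. There are 200 camera calls.

## Working session

There is one attempt and no reset: what is moved stays moved. The work goes in short steps, Python scripts to look and compute and a tool call to move; the robot and the scene stay as the last step left them, time stands still between calls to the robot, and variables do not carry over. Pictures are saved under pics/ and viewed, about 8 in all and at most 12, crops included, and the job is handed in when it is done.

Besides the shell and the picture viewer there is one more tool, called after "Call:" by a JSON object that holds its "fn" and its "kwargs", one argument or row to a line. apply_moves: Moves the arm, as the interface text tells. Its arguments: {"type":"object","properties":{"moves":{"type":"array","items":{"type":"array","items":{"type":"number"}}}},"required":["moves"]}

```bash
mkdir -p pics; python3 - <<'E'
from plant import manip
import cv2,numpy as np
s=manip.state();print(s, manip.tcp_to_tips)
for n in("scene","top"):
    cv2.imwrite(f"pics/{n}0.png",manip.grab_frame(n)); c=manip.calibration(n); print(n,c)
print(manip.calibration("wrist"))
a=cv2.imread("pics/scene0.png");b=cv2.imread("pics/top0.png")
E
```

```text
{'time': 0.0, 'joint_pos': array([ 1.06999222e+00,  5.33059882e-02,  1.61428811e+00,  1.51242878e-05,
        1.47601199e+00, -1.18996672e-01]), 'joint_vel': array([ 0.00280109, -0.00105246, -0.00010132, -0.00020724, -0.00024653,
        0.00061325]), 'joint_efforts': array([ 2.00478303e-04, -3.93701041e+01, -3.70169771e+01, -8.04427441e-05,
        7.37283641e-03, -4.66688405e-06]), 'tool_pos': array([0.23258512, 0.57948104, 0.24909805]), 'tool_rot': array([-0.69358411,  0.69493676, -0.13439347,  0.13394915]), 'contact_force': array([-0.37141333,  0.10181332,  0.28701142]), 'ft_torque': array([ 0.0089911 , -0.04226568,  0.01807777]), 'gripper_width': 0.9955978828909686} 0.019
scene {'mtx': array([[428.94551615,   0.        , 255.12134475],
       [  0.        , 428.94551615, 188.53299084],
       [  0.        ,   0.        ,   1.        ]]), 'distortion': array([-0.03741204,  0.        ,  0.        ,  0.        ,  0.        ]), 'T': array([[-0.44245835, -0.7542638 ,  0.48509455,  0.22120321],
       [-0.89674627,  0.36683786, -0.24754011,  0.34757643],
       [ 0.0087595 , -0.544532
[... 506 characters left out ...]
4 , -0.9787791 ,  0.88583605],
       [ 0.        ,  0.        ,  0.        ,  1.        ]])}
{'mtx': array([[280.15565806,   0.        , 255.22736567],
       [  0.        , 280.15565806, 193.52953593],
       [  0.        ,   0.        ,   1.        ]]), 'distortion': array([-0.05331705,  0.        ,  0.        ,  0.        ,  0.        ]), 'T_tool_cam': array([[ 4.03768850e-04,  9.48209015e-01,  3.17646818e-01,
        -8.15574152e-02],
       [ 4.33704459e-04, -3.17646980e-01,  9.48208947e-01,
        -1.24386936e-01],
       [ 9.99999824e-01, -2.45092395e-04, -5.39498434e-04,
        -7.85832705e-04],
       [ 0.00000000e+00,  0.00000000e+00,  0.00000000e+00,
         1.00000000e+00]])}
```

View pics/top0.png

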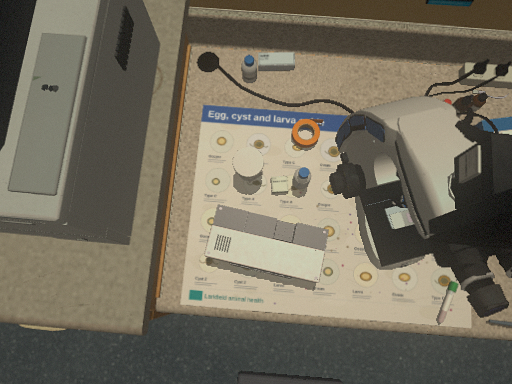

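View pics/scene0.png

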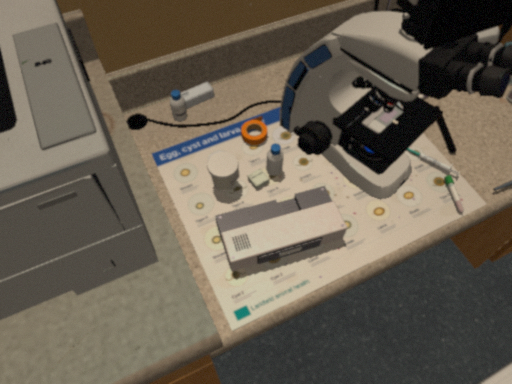

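The top view shows the case at about (205–328, 205–285), with the ledge along its upper edge. The notch is probably at about (275–295, 220–240). The cup is at (248,170), the bottle at (302,180), the box at (280,185) and the microscope to the right. The scene view agrees.

```bash
python3 - <<'E'
import cv2
a=cv2.imread("pics/top0.png")[195:295,195:345]
b=cv2.imread("pics/scene0.png")[180:280,205:355]
import numpy as np
cv2.imwrite("pics/crop0.png",np.vstack([cv2.resize(x[:,:],(600,400)[:2] if 0 else None,fx=2.9*1.8/1.8*1.0,fy=2.9,interpolation=3) if 0 else cv2.resize(x,(450*1,300),interpolation=3) for x in(a,b)]))
E
```

```text
(no output)
```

View pics/crop0.png

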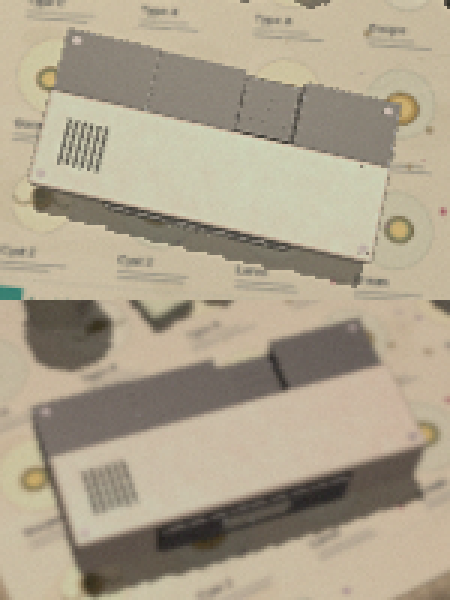

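The crop shows the real notch at crop x 240–303 in the top view, which the step in the scene view confirms. The line at x 155 is only a seam. Next I'll cast the corner pixels onto their planes.

```bash
cat >h.py <<'E'
from plant import manip
import numpy as np,cv2
def ray(n,uv,z,T=None):
    c=manip.calibration(n); T=c["T"] if T is None else T
    p=cv2.undistortPoints(np.array(uv,float).reshape(-1,1,2),c["mtx"],c["distortion"])[:,0]
    d=np.c_[p,np.ones(len(p))]@T[:3,:3].T
    return T[:3,3]+d*((z-T[2,3])/d[:,2])[:,None]
E
python3 - <<'E'
from h import *
np.set_printoptions(precision=4,suppress=True)
t=lambda *q:[(195+x/3,195+y/3) for x,y in q]
s=lambda *q:[(205+x/3,180+(y-300)/3) for x,y in q]
print("top ledge BL BR",L:=ray("top",t((68,30),(400,102)),.038))
print("top notch back L,R",ray("top",t((245,74),(306,88)),.038))
H=ray("top",t((50,92),(388,165),(30,182),(372,262)),.05);print("top housing",H)
print("scene ledge BL BR",M:=ray("scene",s((34,408),(360,319)),.038))
print("scene notch back",ray("scene",s((213,362),(270,347)),.038))
print("scene housing",ray("scene",s((48,457),(383,367),(80,545),(425,440)),.05))
for P in(L,M):
    d=P[0]-P[1];print(np.linalg.norm(d),np.degrees(np.arctan2(-d[0],d[1])))
print("cup",ray("top",[(248,163)],.069),"bottle",ray("top",[(303,172)],.078),"box",ray("top",[(279,184)],.014))
E
```

```text
top ledge BL BR [[0.6184 0.2302 0.038 ]
 [0.5878 0.0039 0.038 ]]
top notch back L,R [[0.5982 0.1086 0.038 ]
 [0.5921 0.0672 0.038 ]]
top housing [[0.5738 0.2365 0.05  ]
 [0.544  0.0116 0.05  ]
 [0.5139 0.2434 0.05  ]
 [0.4811 0.0187 0.05  ]]
scene ledge BL BR [[0.6163 0.2291 0.038 ]
 [0.5831 0.004  0.038 ]]
scene notch back [[0.5966 0.1092 0.038 ]
 [0.5903 0.0697 0.038 ]]
scene housing [[0.5741 0.2372 0.05  ]
 [0.5386 0.0157 0.05  ]
 [0.5121 0.2437 0.05  ]
 [0.4814 0.0203 0.05  ]]
0.22830000501102707 -7.712426431802029
0.22755946747287764 -8.38804847365108
cup [[0.7027 0.1749 0.069 ]] bottle [[0.6905 0.0652 0.078 ]] box [[0.6782 0.1085 0.014 ]]
```

```bash
python3 - <<'E'
from h import *
from scipy.spatial.transform import Rotation as R
np.set_printoptions(precision=3,suppress=True)
s=manip.state();q=s["tool_rot"];r=R.from_quat(np.r_[q[1:],q[0]]);print(r.as_matrix())
c=np.radians(-8.05);xc=np.array([np.cos(c),np.sin(c),0]);yc=np.array([-np.sin(c),np.cos(c),0]);zd=np.array([0,0,-1.])
for nm,z in(("z=+xc",xc),("z=-xc",-xc),("z=yc",yc),("z=-yc",-yc)):
    G=np.c_[np.cross(zd,z),zd,z]
    print(nm,"toolx",G[:,0],"rotvec tool deg",np.degrees((r.inv()*R.from_matrix(G)).as_rotvec()))
LL=np.array([.5956,.233,.038]);print("start 20mm in:",LL-.02*yc, "notch mid",LL-.142*yc, "delta tool",r.inv().apply(LL-.02*yc-s["tool_pos"])*1000)
E
```

```text
[[ 0.928 -0.001  0.373]
 [-0.373 -0.002  0.928]
 [-0.    -1.    -0.002]]
z=+xc toolx [-0.14 -0.99 -0.  ] rotvec tool deg [ 0.099 76.174  0.06 ]
z=-xc toolx [0.14 0.99 0.  ] rotvec tool deg [   0.064 -103.826   -0.106]
z=yc toolx [ 0.99 -0.14  0.  ] rotvec tool deg [  0.104 -13.826  -0.026]
z=-yc toolx [-0.99  0.14  0.  ] rotvec tool deg [  0.038 166.174   0.152]
start 20mm in: [0.593 0.213 0.038] notch mid [0.576 0.092 0.038] delta tool [ 470.793  211.458 -205.358]
```

Call:
{"fn": "apply_moves", "kwargs": {
  "moves": [
    [1,28,0,-30,0,0,0],
    [1,28,0,-30,0,0,0],
    [1,28,0,-30,0,0,0],
    [1,28,0,-30,0,0,0],
    [1,28,0,-30,0,0,0],
    [1,28,0,-30,0,0,0],
    [1,28,0,-30,0,0,0],
    [1,28,0,-30,0,0,0],
    [1,28,0,-30,0,0,0],
    [1,28,0,-30,0,0,0],
    [1,0,0,0,0.05,-6.9,0],
    [1,0,0,0,0.05,-6.9,0],
    [1,0,0,0,0,0,0]
  ]
}}

```text
time: 1.4
tool_pos: [0.3808, 0.1967, 0.2499]
tool_rot: [0.706, -0.705, 0.05, -0.05]
contact_force: [0.8, -0.6, -0.2]
gripper_width: -0.002
```

```bash
cat >>h.py <<'E'
from scipy.spatial.transform import Rotation as R
np.set_printoptions(precision=3,suppress=True)
c=np.radians(-8.05);C=np.c_[[np.cos(c),np.sin(c),0],[-np.sin(c),np.cos(c),0],[0,0,1]]
LL=np.array([.5956,.233,.038])
def rep():
    s=manip.state();q=s["tool_rot"];r=R.from_quat(np.r_[q[1:],q[0]])
    print("t",s["time"],"tool",s["tool_pos"],"in ledge mm",C.T@(s["tool_pos"]-LL)*1000,"F",s["contact_force"],"g",s["gripper_width"])
    G=np.c_[C[:,0],[0,0,-1],C[:,1]];
    print("rot left",np.degrees((r.inv()*R.from_matrix(G)).as_rotvec()))
    return s,r
E
python3 -c "
from h import *
rep()"
```

```text
t 1.4 tool [0.381 0.197 0.25 ] in ledge mm [-207.578  -65.975  211.881] F [ 0.793 -0.594 -0.182] g -0.0021534784023639316
rot left [-0.086 -0.105 -0.024]
```

Call:
{"fn": "apply_moves", "kwargs": {
  "moves": [
    [1,35,0,7.3,0,0,0],
    [1,35,0,7.3,0,0,0],
    [1,35,0,7.3,0,0,0],
    [1,35,0,7.3,0,0,0],
    [1,35,0,7.3,0,0,0],
    [1,34,0,7.3,0,0,0],
    [1,0,30,0,0,0,0],
    [1,0,30,0,0,0,0],
    [1,0,30,0,0,0,0],
    [1,0,30,0,0,0,0],
    [1,0,30,0,0,0,0],
    [1,0,0,0,0,0,0],
    [1,0,0,0,0,0,0]
  ]
}}

```text
time: 2.7
tool_pos: [0.5936, 0.2118, 0.1]
tool_rot: [0.706, -0.705, 0.05, -0.05]
contact_force: [0.1, -0.3, 0.8]
gripper_width: -0.005
```

```bash
python3 - <<'E'
from h import *
s,r=rep()
w=manip.grab_frame("wrist");cv2.imwrite("pics/w1.png",w)
cc=manip.calibration("wrist");A=np.eye(4);A[:3,:3]=r.as_matrix();A[:3,3]=s["tool_pos"]
T=A@cc["T_tool_cam"];np.save("T.npy",T)
# project predicted points
pts=np.array([LL+C@np.array(p)/1000 for p in [(-22,0,0),(22,0,0),(22,-122,0),(22,-162,0),(-22,-122,12),(-22,-162,12)]])
Ti=np.linalg.inv(T);p,_=cv2.projectPoints(pts,cv2.Rodrigues(Ti[:3,:3])[0],Ti[:3,3],cc["mtx"],cc["distortion"]);print(p[:,0])
for q in p[:,0]:cv2.circle(w,tuple(int(v) for v in q),4,(0,0,255),1)
cv2.imwrite("pics/w1m.png",w)
E
```

```text
t 2.7 tool [0.594 0.212 0.1  ] in ledge mm [  0.998 -21.29   62.04 ] F [ 0.072 -0.344  0.764] g -0.004512628648676837
rot left [-0.065 -0.072 -0.071]
[[286.872 188.564]
 [284.816 244.608]
 [123.516 244.318]
 [ 72.916 243.815]
 [105.586 194.357]
 [ 48.868 194.452]]
```

View pics/w1m.png

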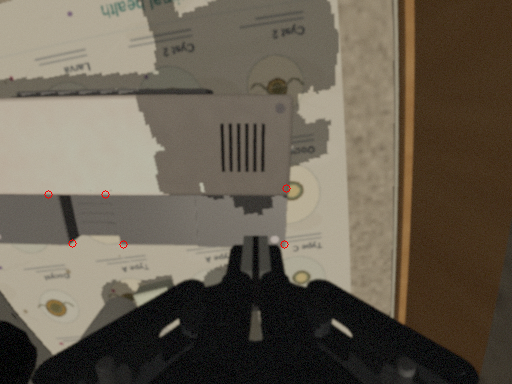

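The wrist view matches the predictions. The ledge end is at about (285, 190–245) and the notch's right wall at about (70, 195–240), both on the markers. The fingers are over the left end, so I'll descend.

Call:
{"fn": "apply_moves", "kwargs": {
  "moves": [
    [1,0,15,0,0,0,0],
    [1,0,15,0,0,0,0],
    [1,0,8,0,0,0,0],
    [1,0,1,0,0,0,0],
    [1,0,1,0,0,0,0],
    [1,0,1,0,0,0,0],
    [1,0,1,0,0,0,0],
    [1,0,0,0,0,0,0]
  ]
}}

```text
time: 3.55
tool_pos: [0.5943, 0.2116, 0.0588]
tool_rot: [0.706, -0.705, 0.049, -0.05]
contact_force: [0.3, -0.9, -0.5]
gripper_width: 0.001
```

Call:
{"fn": "apply_moves", "kwargs": {
  "moves": [
    [1,0,0.5,0,0,0,0],
    [1,0,0.5,0,0,0,0],
    [1,0,0.5,0,0,0,0],
    [1,0,0.5,0,0,0,0],
    [1,0,0,0,0,0,0]
  ]
}}

```text
time: 4.05
tool_pos: [0.5942, 0.2116, 0.0571]
tool_rot: [0.706, -0.705, 0.05, -0.05]
contact_force: [-2.6, -0.4, 6.0]
gripper_width: -0.001
```

Call:
{"fn": "apply_moves", "kwargs": {
  "moves": [
    [1,0,0.2,0,0,0,0],
    [1,0,0,-4,0,0,0],
    [1,0,0,-4,0,0,0],
    [1,0,0,-4,0,0,0],
    [1,0,0,-4,0,0,0],
    [1,0,0,-4,0,0,0]
  ]
}}

```text
time: 4.65
tool_pos: [0.592, 0.192, 0.057]
tool_rot: [0.706, -0.704, 0.049, -0.051]
contact_force: [0.4, 2.6, 4.7]
gripper_width: -0.0
```

Call:
{"fn": "apply_moves", "kwargs": {
  "moves": [
    [1,0,0.1,-3,0,0,0],
    [1,0,0,-3,0,0,0],
    [1,0,0,-3,0,0,0],
    [1,0,0,-3,0,0,0],
    [1,0,0,-3,0,0,0],
    [1,0,0,0,0,0,0]
  ]
}}

```text
time: 5.25
tool_pos: [0.59, 0.1769, 0.0571]
tool_rot: [0.706, -0.704, 0.049, -0.051]
contact_force: [0.1, 2.8, 6.2]
gripper_width: -0.002
```

```bash
python3 -c "
from h import *
rep()"
```

```text
t 5.25 tool [0.59  0.177 0.057] in ledge mm [  2.319 -56.371  19.061] F [0.095 2.759 6.169] g -0.002218844598139795
rot left [-0.169 -0.058  0.122]
```

Still touching at 56 mm with 6 N, so I'll carry on to the right.

Call:
{"fn": "apply_moves", "kwargs": {
  "moves": [
    [1,0,0,-3,0,0,0],
    [1,0,0,-4,0,0,0],
    [1,0,0,-4,0,0,0],
    [1,0,0,-4,0,0,0],
    [1,0,0,-4,0,0,0],
    [1,0,0,-4,0,0,0],
    [1,0,0,-4,0,0,0],
    [1,0,0,-4,0,0,0],
    [1,0,0,-4,0,0,0]
  ]
}}

```text
time: 6.15
tool_pos: [0.5847, 0.1423, 0.0565]
tool_rot: [0.706, -0.704, 0.049, -0.05]
contact_force: [1.4, 3.5, 5.0]
gripper_width: -0.001
```

Call:
{"fn": "apply_moves", "kwargs": {
  "moves": [
    [1,0,0,-4,0,0,0],
    [1,0,0,-4,0,0,0],
    [1,0,0,-4,0,0,0],
    [1,0,0,-4,0,0,0],
    [1,0,0,-4,0,0,0],
    [1,0,0,-4,0,0,0],
    [1,0,0,-4,0,0,0],
    [1,0,0,-4,0,0,0]
  ]
}}

```text
time: 6.95
tool_pos: [0.5802, 0.1107, 0.0565]
tool_rot: [0.706, -0.704, 0.049, -0.05]
contact_force: [0.8, 3.2, 5.3]
gripper_width: -0.0
```

Call:
{"fn": "apply_moves", "kwargs": {
  "moves": [
    [1,0,0,-2,0,0,0],
    [1,0,0,-2,0,0,0],
    [1,0,0,-2,0,0,0],
    [1,0,0,-2,0,0,0],
    [1,0,0,-2,0,0,0]
  ]
}}

```text
time: 7.45
tool_pos: [0.5771, 0.0999, 0.0546]
tool_rot: [0.705, -0.705, 0.051, -0.049]
contact_force: [-0.8, 0.8, -0.3]
gripper_width: -0.0
```

Call:
{"fn": "apply_moves", "kwargs": {
  "moves": [
    [1,0,0,-2,0,0,0],
    [1,0,0,-2,0,0,0],
    [1,0,0,-2,0,0,0],
    [1,0,0,0,0,0,0]
  ]
}}

```text
time: 7.85
tool_pos: [0.5774, 0.0944, 0.0557]
tool_rot: [0.706, -0.705, 0.05, -0.05]
contact_force: [-0.0, 0.7, 0.3]
gripper_width: 0.003
```

Force dropped to zero at about 134 mm and z sank, so the fingertip is in the notch. I'll centre it and go down.

Call:
{"fn": "apply_moves", "kwargs": {
  "moves": [
    [1,0,0,-1.5,0,0,0],
    [1,0,2,0,0,0,0],
    [1,0,2,0,0,0,0],
    [1,0,2,0,0,0,0],
    [1,0,1,0,0,0,0],
    [1,0,0,0,0,0,0]
  ]
}}

```text
time: 8.45
tool_pos: [0.5771, 0.0933, 0.0485]
tool_rot: [0.706, -0.705, 0.05, -0.05]
contact_force: [-1.3, -0.8, 0.2]
gripper_width: 0.003
```

```bash
python3 -c "
from h import *
rep()"
```

```text
t 8.45 tool [0.577 0.093 0.049] in ledge mm [   1.213 -140.897   10.53 ] F [-1.292 -0.835  0.181] g 0.002505547383048629
rot left [-0.092 -0.023 -0.025]
```

Call:
{"fn": "apply_moves", "kwargs": {
  "moves": [
    [1,0,1,0,0,0,0],
    [1,0,1,0,0,0,0],
    [1,0,0.7,0,0,0,0],
    [1,0,0.7,0,0,0,0],
    [1,0,0.7,0,0,0,0]
  ]
}}

```text
time: 8.95
tool_pos: [0.5775, 0.0933, 0.0453]
tool_rot: [0.706, -0.705, 0.05, -0.05]
contact_force: [-2.0, 0.3, 3.8]
gripper_width: 0.003
```

Call:
{"fn": "apply_moves", "kwargs": {
  "moves": [
    [1,0,0.7,0,0,0,0],
    [1,0,0.7,0,0,0,0],
    [1,0,0.7,0,0,0,0],
    [1,0,0.7,0,0,0,0],
    [1,0,0.7,0,0,0,0]
  ]
}}

```text
time: 9.45
tool_pos: [0.5775, 0.0933, 0.0414]
tool_rot: [0.706, -0.705, 0.05, -0.05]
contact_force: [-0.9, 0.3, 3.0]
gripper_width: -0.003
```

Call:
{"fn": "apply_moves", "kwargs": {
  "moves": [
    [1,0,0.7,0,0,0,0],
    [1,0,0.7,0,0,0,0],
    [1,0,0.7,0,0,0,0],
    [1,0,0.5,0,0,0,0],
    [1,0,0.3,0,0,0,0],
    [1,0,0,0,0,0,0]
  ]
}}

```text
time: 10.05
tool_pos: [0.5775, 0.0933, 0.0389]
tool_rot: [0.706, -0.705, 0.05, -0.05]
contact_force: [-1.5, -0.2, 5.3]
gripper_width: 0.001
```

Call:
{"fn": "apply_moves", "kwargs": {
  "moves": [
    [1,0,0.5,0,0,0,0],
    [1,0,0.5,0,0,0,0],
    [1,0,0,0,0,0,0]
  ]
}}

```text
time: 10.35
tool_pos: [0.5777, 0.0933, 0.0388]
tool_rot: [0.706, -0.705, 0.05, -0.05]
contact_force: [-3.5, -1.4, 11.3]
gripper_width: 0.0
```

The key has bottomed: z stays at 0.0388 while the force rises to 11 N. I'll rise straight up and check the tray.

Call:
{"fn": "apply_moves", "kwargs": {
  "moves": [
    [1,0,-3,0,0,0,0],
    [1,0,-10,0,0,0,0],
    [1,0,-20,0,0,0,0],
    [1,0,-30,0,0,0,0],
    [1,0,-35,0,0,0,0],
    [1,0,-35,0,0,0,0],
    [1,0,-35,0,0,0,0],
    [1,0,-35,0,0,0,0],
    [1,-30,0,5,0,0,0],
    [1,-40,0,10,0,0,0],
    [1,-40,0,10,0,0,0],
    [1,-40,0,10,0,0,0],
    [1,-40,0,10,0,0,0],
    [1,0,0,0,0,0,0],
    [1,0,0,0,0,0,0]
  ]
}}

```text
time: 11.85
tool_pos: [0.3949, 0.1644, 0.2405]
tool_rot: [0.706, -0.705, 0.049, -0.05]
contact_force: [0.1, 0.2, -0.0]
gripper_width: -0.002
```

```bash
python3 - <<'E'
from h import *
rep()
f=manip.grab_frame("scene");t=manip.grab_frame("top")
g=lambda x:cv2.resize(x,(480,290),interpolation=3)
cv2.imwrite("pics/end.png",np.vstack([g(t[145:290,165:405]),g(f[135:280,165:405])]))
E
```

```text
t 11.85 tool [0.395 0.164 0.241] in ledge mm [-189.118  -96.013  202.502] F [ 0.122  0.162 -0.04 ] g -0.0018634021306138796
rot left [-0.104  0.044  0.073]
```

View pics/end.png

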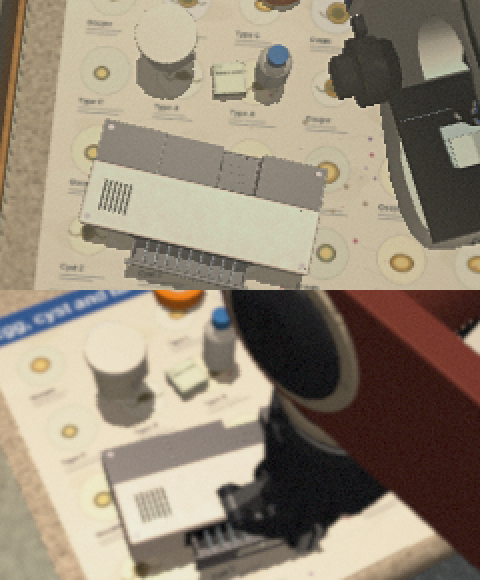

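The tray is out at the front: its slots show at about (135–245, 240–280) in the upper picture. The cup, bottle and box stand where they were, and the hand is clear.

```bash
python3 -c "
from plant import manip
print(manip.job_done())"
```

```text
the job is handed in; nothing more can be done
None
```

The tray is open and the job is handed in, at about 12 s on the robot's clock; no verdict was reported.

- **Ledge:** With the gripper shut, I touched the ledge about 21 mm from its left end and slid right with about 5–6 N of contact. At 56 mm it was still touching, with 6 N.
- **Notch:** Contact dropped to zero and the fingertip sank at about 134 mm, which agrees with the notch middle of about 142 mm measured from the pictures.
- **Key:** I pressed it down until it bottomed, where the force rose to 11 N with no further travel. The fingertip stood about 18 mm below ledge level, which is the fully-down depth.
- **Last checks:** The pictures show the tray out at the front and the cup, bottle and small box upright and, by eye, unmoved. The hand is clear with no force on it. I did not measure the tray's travel in millimetres. No check failed or disagreed.

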